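# Hold a connector against the inspection stop

### The arm

A 6-joint arm with a two-finger parallel gripper is mounted at the origin on the work surface. World frame = base frame: x ahead of the robot, y to its left, z up, the work surface at z = 0. Lengths are in mm, angles in rad, forces in N, time in s.
With the tool pointing down it reaches from about 350 to 775 mm from the base axis. Payload 7.3 kg.
Tool frame: the origin (TCP) lies between the finger pads; the fingertips stand 22 mm ahead of it and the grasp point (between the pads) lies 3 mm ahead of it (nose_length is the distance from the TCP to the fingertips, in mm); z points along the fingers, y is the direction in which the jaws open and shut (so a half turn about z gives the same grasp; the last joint's range is limited). The gripper opens to 92 mm and grips with 3 to 60 N. Pads are 19 mm wide; open, the fingers measure 130 mm over their backs; the gripper's body (75 mm by 190 mm) begins 47 mm behind the grasp point.
Start: joints at [-1.253, 0.342, 1.524, -0, 1.275, -0.146], TCP at [234.882, -469.546, 248.741] pointing down, gripper open.
Joint ranges: [-2.53, 2.53], [-0.77, 2.02], [0.04, 2.7], [-1, 4.14], [0.28, 2.66], [-3.11, 3.11]. Speed limits (rad/s): [2.57, 2.57, 3.14, 3.14, 3.14, 3.14].

### API

Orientations are given as [roll, pitch, yaw] about the fixed x, y, z axes, in that order (R = Rz(yaw) Ry(pitch) Rx(roll)).
In Python, from plant import get_obs, capture, close_job, nose_length gives the robot as it stands.
- The arm moves only by the tool step_arm, never from a script. Its argument "increments" is text: rows parted by semicolons, each of 7 numbers parted by spaces: the turn, a rotation vector about the tool's x, y, z in rad, then the shift along the tool's x, y, z in mm, then the opening, from -1 (shut) to 1 (fully open). A call has 1 to 20 rows; each row is the pose to reach, as a shift and turn from the pose commanded when the call began, along the tool's axes at that moment; what a row does not reach only later rows make up. A row lasts 1/8 s, in which the tool goes at most 62.5 mm and 10.7 degrees, less where a joint would pass 70% of its speed; a pose out of reach is approached as far as the arm can. A call with a gripper value outside its range is refused whole. The fingers move at their own pace and stop on an object; the grip force is fixed at half the most. Time passes only in rows, so rows that repeat a pose let the fingers close. It gives the time, the measured TCP pose, the force and the opening at its end, in the units of the state.
- get_obs(): the state, without advancing time (a new reading comes with each control period).
- capture(name): name is "scene" or "top" or "wrist"; returns a dict with "frame" (400x640x3 uint8, red, green, blue), "K" (3x3 intrinsics, pixels), "extrinsics" (4x4, takes a point from world to camera coordinates); the wrist camera has in their place "tool_from_camera" (4x4, takes a point from camera to tool coordinates, whose origin is the TCP and whose axes are the flange's). Camera axes: x right, y down, z forward; pixel columns grow to the right and rows downward; lengths in mm; the calibration is good to about 2 mm. A picture is of the moment at which its call begins: read the wrist's pose just before it. There is no depth.
- close_job(): hands the job in, once; it reports no verdict.
The state is a dict: "time": time; "joint_positions": joint angles; "dq": joint speeds; "tau": joint torques, N m; "tool_pos": TCP position; "tcp_rot": TCP orientation; "contact_force": force on the tool from outside, world axes, zero at the start; "moment": the same for the moment, N m; "grip_width": finger opening in mm.
Only numpy, scipy, OpenCV 4.12 (cv2) and the standard library are available. Lean on these libraries where they do the work, as an engineer would, in place of code of your own. Each camera call takes 0.05 s, during which the arm holds its last target.

### The job

Clear the grey dust block out of the inspection unit's track and stand it, let go, inside the outlined square on the rubber mat. Then set the metal connector holder down in the track, nose towards the sprung plunger, and slide it along until the plunger is pushed in and the holder is firmly against the stop, without ramming it. Finish while still holding it pressed there for the picture; leave everything else on the bench where it is.

Things in the scene. Friction and masses are not known exactly. Their poses are not given: they have to be found in the camera images.
- track_floor (a point): On the floor of the fixed inspection unit's track; centre the holder here to set it down. x along the track to the plunger, z up. Floor 10 mm above the bench; track 31 mm wide, open above and 70 mm behind; side walls 9 mm high, flaring to 23 mm from the centre line. Base plate 74 mm wide, from 75 mm behind to 175 ahead. Black housing, 62 wide, 52 mm tall, begins 87 mm ahead.
- stop: The hard stop: two fixed dark steel lugs, 36 mm tall, with a gap of 16 mm between them, that the holder's front face meets. Origin: in the stop face, on the track's centre line at the height of the track floor, 75 mm ahead of track_floor. x along the track in the pressing direction, z up.
- plunger (a joint): Travel of the round steel sprung plunger (11 mm diameter, axis 22 mm above the track floor) in m: 0 when free, its tip then standing 14 mm in front of the stop face; 0.014 when it is pressed level with the stop face. About 4 N starts it moving and about 10 N brings it level with the stop face; it springs back when released.
- plug_center (a point): Centre of the dust block, a plain grey plastic block 32 long (x) x 26 wide (y) x 38 mm tall, about 50 g, standing loose in the track at the start with its x along the track. z up.
- mat_spot (a point): Centre of the square outlined in white (75 mm between its lines' centres) on the fixed black rubber mat (100 x 100 mm), at the mat's top, 2 mm above the bench. z up.
- holder_center (a point): Centre (23 mm above the underside) of the connector holder, a loose aluminium block 56 long (x) x 26 wide (y) x 46 mm tall, about 140 g, standing on the bench. x points to its flat front face (nose, with a dark round port), 28 mm ahead; a black round stub, 10 mm diameter and 14 mm long, sticks out of the rear face. z up.
- holder_nose (a point): Middle of the holder's flat front face in length and width: 28 mm ahead of its centre along x, 22 mm above its underside.
- holder: The connector holder itself; origin at the centre of its underside, axes as holder_center.
- plug: The dust block itself; origin at the centre of its underside.
- stripper: Bystander to leave alone: wire-stripper pliers with yellow handles, 130 mm long, lying flat. Origin: underside.
- cleaver: Bystander to leave alone: black cleaver block, 70 x 55 x 65 mm. Origin: underside.
- wipes: Bystander to leave alone: white paper pack, 100 x 100 x 45 mm. Origin: underside.
- bottle: Bystander to leave alone: white bottle, 52 mm diameter, 120 mm tall. Origin: underside.
- tape: Bystander to leave alone: black tape ring, 64 mm diameter, 19 mm tall. Origin: underside.
- driver: Bystander to leave alone: screwdriver, 150 mm long, lying flat. Origin: underside.
- sleeves: Bystander to leave alone: flat grey box with a white top, 70 x 45 x 20 mm. Origin: underside.

How it is judged (in metres and radians):
On the way, in this order (a step that is already met when the one before it is completed fails the run):
1. the dust block stands released inside the outlined square (horizontal distance between plug_center and mat_spot below 0.03 m and z of plug_center in the frame of mat_spot below 0.024 m and angle between plug_center's own z axis and vertical below 0.15 rad and contact force between the fingers and plug below 0.05 N), for 0.2 s.
2. the connector holder stands down in the track, nose to the plunger (y of holder_center in the frame of stop between -0.005 and 0.005 m and z of holder_center in the frame of stop between 0.018 and 0.027 m and angle between holder_center's own z axis and vertical below 0.12 rad and angle between the x axis of holder_center and the x axis of stop, either way round below 0.12 rad and x of holder_center in the frame of stop below 0 m and x of stop in the frame of holder_center between 0 and 0.15 m), for 0.1 s.
At the end, for the whole second after the job is handed in: Dust block upright, released, within 30 mm of the square's centre; holder upright in the track (5 mm, 0.12 rad), nose first, within 2.5 mm of the stop and over 1 N on it, plunger in at least 12 of its 14 mm, robot still pressing, all at rest (all of step 1 and y of holder_center in the frame of stop between -0.005 and 0.005 m and z of holder_center in the frame of stop between 0.018 and 0.027 m and angle between holder_center's own z axis and vertical below 0.12 rad and angle between the x axis of holder_center and the x axis of stop, either way round below 0.12 rad and x of holder_center in the frame of stop between -0.0305 and 0 m and value of joint plunger above 0.012 m and contact force between holder and stop above 1 N and contact force between the fingers and holder above 1 N and x of holder_nose in the frame of stop above -0.004 m and linear speed of each of holder, plug below 0.02 m/s); the arm keeps its last pose, push and grip.
It fails at once if a bystander is moved more than 30 mm (distance of any of stripper, cleaver, wipes, bottle, tape, driver, sleeves from where it was at the start of the episode above 0.03 m).
It fails at once if the holder is rammed into the stop (more than 60 N) (contact force between holder and stop above 60 N).
It also fails if it takes over 56 s, if anything falls off the work surface, if the arm or the gripper's body presses on something with over 40 N, if the wrist force passes 120 N, or if a joint passes its speed limit or range.

## Working session

There is one attempt and no reset: what is moved stays moved. The work goes in short steps, Python scripts to look and compute and a tool call to move; the robot and the scene stay as the last step left them, time stands still between calls to the robot, and variables do not carry over. Pictures are saved under pics/ and viewed, and the job is handed in when it is done.

Besides the shell and the picture viewer there is one more tool, called as name(argument=value, ...) on one line, values as JSON. step_arm: Moves the arm, as the interface text tells. Its arguments: {"type":"object","properties":{"increments":{"type":"string"}},"required":["increments"]}

```bash
ls; mkdir -p pics
python3 - <<'E'
from plant import get_obs, capture
import cv2,pickle
print(get_obs())
d={}
for n in("scene","top","wrist"):
    c=capture(n);d[n]=c
    cv2.imwrite(f"pics/{n}0.png",c["frame"][:,:,::-1])
    print(n,c["K"],c.get("extrinsics",c.get("tool_from_camera")))
pickle.dump(d,open("c0.pkl","wb"))
E
```

```text
pics
{'time': 0.0, 'joint_positions': array([-1.25300676e+00,  3.42723107e-01,  1.52503523e+00,  3.12616511e-06,
        1.27536992e+00, -1.46006541e-01]), 'dq': array([-0.00062558,  0.0010541 , -0.00033872, -0.00084442, -0.00131236,
        0.00044074]), 'tau': array([-1.74183410e-04, -4.31241918e+01, -2.44222856e+01,  7.17626070e-02,
        5.58648503e-02, -1.28681518e-04]), 'tool_pos': array([ 234.75653878, -469.17196489,  248.03837332]), 'tcp_rot': array([-3.14007382e+00, -2.26369792e-04,  4.63795022e-01]), 'contact_force': array([-0.19335095,  0.3992551 , -0.05192653]), 'moment': array([-0.02177531, -0.04648867,  0.029385  ]), 'grip_width': 92.02711512604718}
scene [[424.56628625   0.         320.51569788]
 [  0.         424.56628625 199.19868439]
 [  0.           0.           1.        ]] [[ 6.99297973e-01  7.14820266e-01 -3.78580258e-03 -4.23977411e+02]
 [ 4.75588566e-01 -4.69201982e-01 -7.44086699e-01 -2.58403753e+02]
 [-5.33664559e-01  5.18537836e-01 -6.68072340e-01  1.74165375e+03]
 [ 0.00000000e+00  0.00000000e+00  0.00000000e+00  1.00000000e+00]]
top [[471.13009892   0.         318.04285629]
 [  0.         471.13009892 197.86922949]
 [  0.           0.           1.        ]] [[ 2.83711837e-02 -9.99470883e-01  1.59069180e-02 -4.29543813e+01]
 [-9.81674216e-01 -3.08589113e-02 -1.88051754e-01  6.28310073e+02]
 [ 1.88443123e-01 -1.02801604e-02 -9.82030299e-01  1.18010800e+03]
 [ 0.00000000e+00  0.00000000e+00  0.00000000e+00  1.00000000e+00]]
wrist [[313.69268675   0.         315.85258279]
 [  0.         313.69268675 200.64935875]
 [  0.           0.           1.        ]] [[-2.75861486e-04 -9.59581464e-01 -2.81430877e-01  7.72497760e+01]
 [ 9.99999780e-01 -9.50448849e-05 -6.56140214e-04 -7.18697497e-01]
 [ 6.02871422e-04 -2.81430996e-01  9.59581279e-01 -1.35216708e+02]
 [ 0.00000000e+00  0.00000000e+00  0.00000000e+00  1.00000000e+00]]
```

View pics/scene0.png

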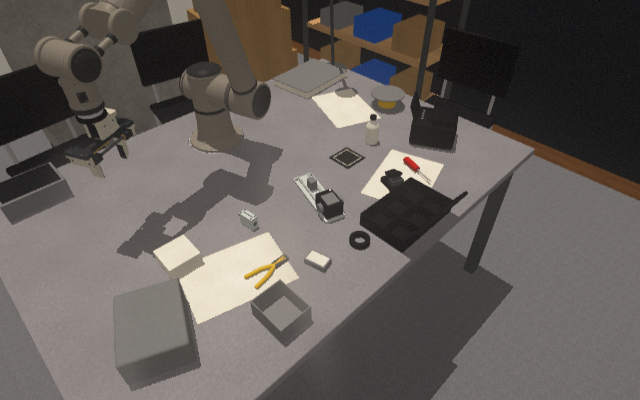

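View pics/top0.png

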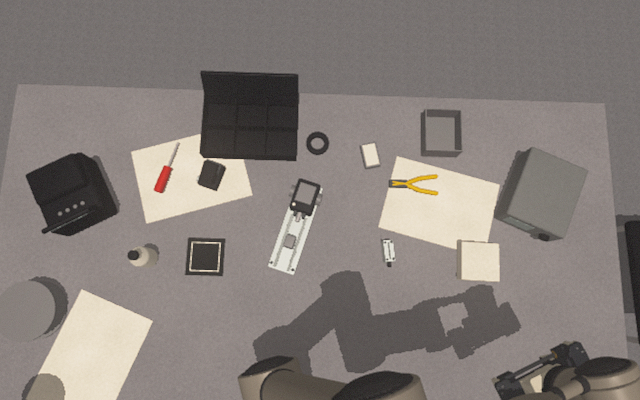

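View pics/wrist0.png

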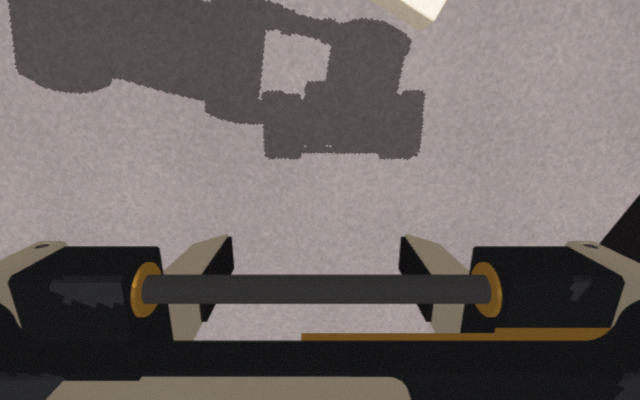

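The top view shows the mat near (205,257), the track running from (285,268) up to the black housing at (305,195), the dust block near (290,241) and the holder near (389,252). I'll zoom in on these.

```bash
cat > h.py <<'E'
import numpy as np,cv2,pickle
def ray(c,u,v,T=None):
    """T: world_from_cam"""
    K=c["K"]
    if T is None: T=np.linalg.inv(c["extrinsics"])
    d=T[:3,:3]@np.linalg.inv(K)@np.array([u,v,1.]);return T[:3,3],d
def onz(c,u,v,z,T=None):
    o,d=ray(c,u,v,T);return o+d*(z-o[2])/d[2]
def Rrpy(a):
    from scipy.spatial.transform import Rotation as R
    return R.from_euler('xyz',a).as_matrix()
def wristT(c,obs):
    M=np.eye(4);M[:3,:3]=Rrpy(obs["tcp_rot"]);M[:3,3]=obs["tool_pos"];return M@c["tool_from_camera"]
def proj(c,p,T=None):
    E=c["extrinsics"] if T is None else np.linalg.inv(T)
    q=c["K"]@(E[:3,:3]@np.asarray(p,float)+E[:3,3]);return q[:2]/q[2]
E
python3 - <<'E'
import pickle,cv2
from h import *
d=pickle.load(open("c0.pkl","rb"))
f=d["top"]["frame"][:,:,::-1]
def z(x,y,w,h,s):return cv2.resize(f[y:y+h,x:x+w],None,fx=s,fy=s,interpolation=cv2.INTER_CUBIC)
cv2.imwrite("pics/z1.png",z(255,170,80,110,5)); cv2.imwrite("pics/z2.png",z(365,225,50,50,10)); cv2.imwrite("pics/z3.png",z(180,232,50,50,8))
for n,u,v,h in(("mat",205,257,2),("plug",290,241,48),("trk0",284,268,10),("trk1",309,183,52),("holder",389,252,46)):print(n,onz(d["top"],u,v,h))
E
```

```text
mat [469.47169072 273.77722765   2.        ]
plug [514.75112558  45.62051169  48.        ]
trk0 [446.11215721  60.48547056  10.        ]
trk1 [670.40690939   0.9889915   52.        ]
holder [ 493.9573637 -213.60459     46.       ]
```

View pics/z1.png

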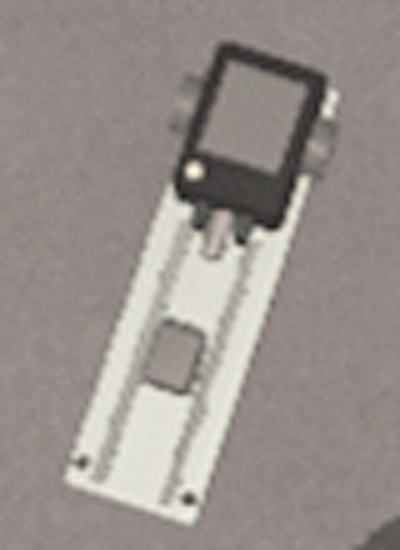

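View pics/z2.png

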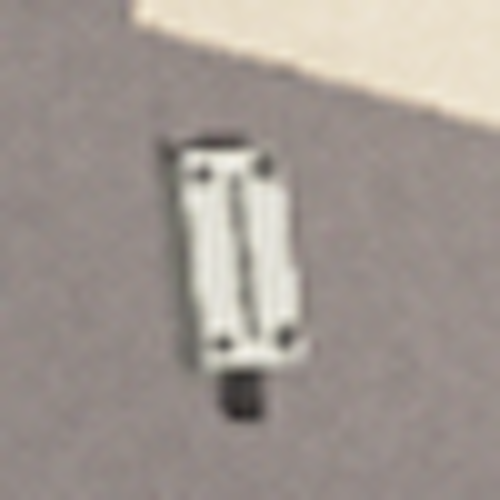

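View pics/z3.png

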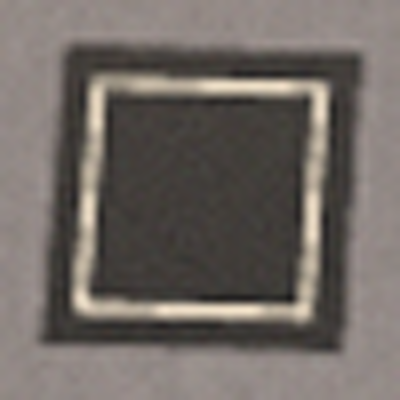

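Zoomed in, z1 shows the track with the plunger and housing at the top right and the dust block at about (177,355). In z2 the holder's stub points down in the image, so its nose points to +x. In z3 the outlined square has corners at about (97,80), (322,85), (308,315) and (80,305).

Run:
```python
import pickle
from h import *
d=pickle.load(open("c0.pkl","rb"));c=d["top"]
def P(x0,y0,s,u,v,z):return onz(c,(u+.5)/s-.5+x0,(v+.5)/s-.5+y0,z)
m=[P(180,232,8,u,v,2) for u,v in((97,80),(322,85),(308,315),(80,305))];print("mat",np.mean(m,0))
a=P(255,170,5,66,482,10);b=P(255,170,5,195,523,10);print("plate",a,b,np.linalg.norm(a-b),"yaw",np.arctan2(b[1]-a[1],b[0]-a[0])+np.pi/2)
yaw=np.arctan2(b[1]-a[1],b[0]-a[0])+np.pi/2
print("floor",(a+b)/2+75*np.array([np.cos(yaw),np.sin(yaw),0]))
p=np.array([P(255,170,5,u,v,48) for u,v in((172,318),(208,330),(188,393),(145,380))]);print("plug",p.mean(0),p)
# threshold holder
f=c["frame"][225:275,365:415]
m=(f.min(2)>150).astype(np.uint8);m[:20,25:]=0
n,l,st,ce=cv2.connectedComponentsWithStats(m);print(st,ce)
for s in (1,):
    for i in range(1,n):
        if 60<st[i,4]<700:
            cn=cv2.findContours((l==i).astype(np.uint8),0,2)[0][0];r=cv2.minAreaRect(cn);bx=cv2.boxPoints(r)
            q=np.array([onz(c,u+365,v+225,46) for u,v in bx]);print(q,q.mean(0),np.linalg.norm(np.diff(q,axis=0),axis=1))
s0=P(365,225,10,238,372,46);s1=P(365,225,10,222,150,46);print(s0,s1,(s0+s1)/2,np.arctan2(s1[1]-s0[1],s1[0]-s0[0]))
```

```text
mat [472.08297987 274.52927769   2.        ]
plate [450.12731921 103.76563414  10.        ] [430.56607312  34.34580095  10.        ] 72.12319730093691 yaw -0.27466020741133446
floor [512.53550204  48.71422532  10.        ]
plug [515.72761233  44.99468375  48.        ] [[535.089018    49.04310941  48.        ]
 [529.36041361  29.98174123  48.        ]
 [496.18712992  39.16084922  48.        ]
 [502.27388779  61.79303515  48.        ]]
[[   0    0   50   50 2260]
 [  13    0   12    6   52]
 [  18   15   13   22  188]] [[24.69646018 24.88495575]
 [19.40384615  1.82692308]
 [23.54787234 26.14361702]]
[[ 524.56441344 -195.89276575   46.        ]
 [ 528.72682884 -222.75194496   46.        ]
 [ 471.49161079 -229.8541116    46.        ]
 [ 467.4139046  -203.22132804   46.        ]] [ 498.04918942 -212.93003758   46.        ] [27.17979415 57.67417929 26.94314102]
[ 468.63125784 -211.91013893   46.        ] [ 526.34315651 -207.68858658   46.        ] [ 497.48720717 -209.79936276   46.        ] 0.07301868509341325
```

step_arm(increments="0 0 0.739 481 -335.5 98 1;0 0 0.739 481 -335.5 98 1;0 0 0.739 481 -335.5 98 1;0 0 0.739 481 -335.5 98 1;0 0 0.739 481 -335.5 98 1;0 0 0.739 481 -335.5 98 1;0 0 0.739 481 -335.5 98 1;0 0 0.739 481 -335.5 98 1;0 0 0.739 481 -335.5 98 1;0 0 0.739 481 -335.5 98 1;0 0 0.739 481 -335.5 98 1;0 0 0.739 481 -335.5 98 1;0 0 0.739 481 -335.5 98 1;0 0 0.739 481 -335.5 98 1")

```text
time: 1.9
tool_pos: [514.8, 44.6, 151.0]
tcp_rot: [3.142, -0.0, -0.277]
contact_force: [-0.4, -0.4, -0.6]
grip_width: 91.8
```

```bash
cat >> h.py <<'E'
def snap(n,name):
    from plant import get_obs,capture
    o=get_obs();c=capture(n);pickle.dump((o,c),open(name+".pkl","wb"));cv2.imwrite(f"pics/{name}.png",c["frame"][:,:,::-1]);print({k:np.round(o[k],3) for k in("time","tool_pos","tcp_rot","contact_force","grip_width")});return o,c
E
python3 -c "
from h import *
snap('wrist','w1')"
```

```text
{'time': np.float64(1.9), 'tool_pos': array([514.822,  44.607, 151.04 ]), 'tcp_rot': array([ 3.142, -0.   , -0.277]), 'contact_force': array([-0.368, -0.38 , -0.597]), 'grip_width': np.float64(91.838)}
```

View pics/w1.png

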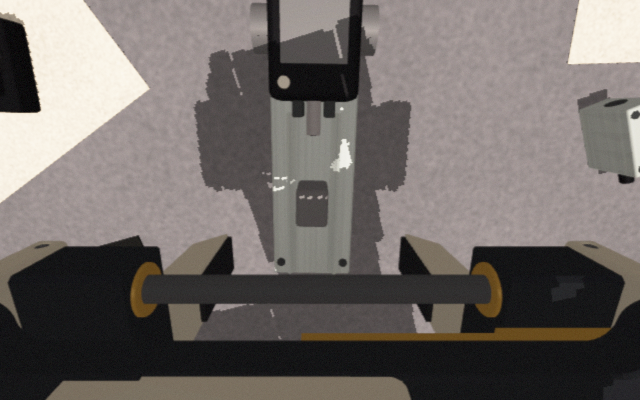

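Run:
```python
from h import *
o,c=pickle.load(open("w1.pkl","rb"));f=c["frame"][:,:,::-1][90:280,260:370]
f=np.clip(f.astype(float)*1.8,0,255).astype(np.uint8)
cv2.imwrite("pics/w1z.png",cv2.resize(f,None,fx=3.1,fy=3.1,interpolation=cv2.INTER_CUBIC))
T=wristT(c,o)
yaw=-0.275;ux=np.array([np.cos(yaw),np.sin(yaw),0]);uy=np.array([-ux[1],ux[0],0])
p=np.array([515.7,45,0])
for a,b,z in((16,13,48),(16,-13,48),(-16,-13,48),(-16,13,48),(16,13,10),(16,-13,10)):print(a,b,z,proj(c,p+a*ux+b*uy+[0,0,z],T))
```

```text
16 13 48 [300.28742692 188.13140317]
16 -13 48 [333.51611511 188.06232811]
-16 -13 48 [332.98144991 226.36384511]
-16 13 48 [300.92911389 226.42557752]
16 13 10 [302.32715548 177.84772893]
16 -13 10 [331.25798895 177.78640164]
```

View pics/w1z.png

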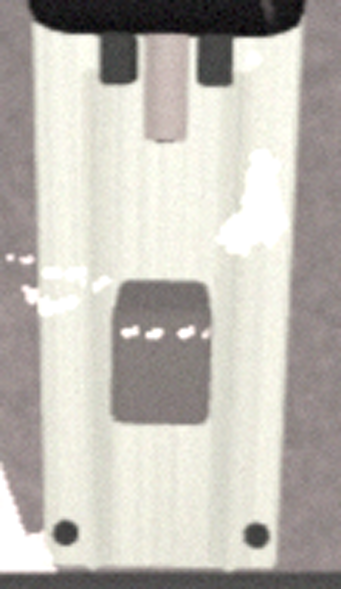

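Run:
```python
from h import *
o,c=pickle.load(open("w1.pkl","rb"));T=wristT(c,o)
P=lambda u,v,z:onz(c,260+(u+.5)/3.1-.5,90+(v+.5)/3.1-.5,z,T)
l,r=P(66,533,10),P(257,535,10);print("screws",l,r,(l+r)/2)
t=P(166,141,32);print("plunger tip",t)
a,b=P(118,84,46),P(215,84,46);print("lugs top/front",a,b,(a+b)/2)
s=(l+r)/2
for q in(t,(a+b)/2):print("yaw",np.arctan2(*(q-s)[1::-1]))
fl=[P(52,568,10),P(275,568,10)];print("plate rear",fl,np.mean(fl,0))
e=[P(36,150,10),P(298,100,10)];
pl=np.array([P(112,418,48),P(210,418,48)]);print("plug",pl,pl.mean(0))
print("plug bottom front",P(122,283,10),P(208,283,10))
```

```text
screws [460.58961208  96.92561865  10.        ] [443.51774312  39.41213395  10.        ] [452.0536776  68.1688763  10.       ]
plunger tip [569.80760629  32.68802436  32.        ]
lugs top/front [586.83005296  39.59741546  46.        ] [580.48966069  17.32039671  46.        ] [583.65985682  28.45890608  46.        ]
yaw -0.2926614319293263
yaw -0.2930462424528262
plate rear [array([450.09617477, 104.93542977,  10.        ]), array([430.73432535,  36.81984585,  10.        ])] [440.41525006  70.87763781  10.        ]
plug [[506.56487632  65.3815343   48.        ]
 [499.56315585  40.76010006  48.        ]] [503.06401609  53.07081718  48.        ]
plug bottom front [532.70943568  56.85204771  10.        ] [525.86788458  32.80256351  10.        ]
```

step_arm(increments="0 0 0.015 2 -4.7 30 1;0 0 0.015 2 -4.7 60 1;0 0 0.015 2 -4.7 80 1;0 0 0.015 2 -4.7 95 1;0 0 0.015 2 -4.7 105 1;0 0 0.015 2 -4.7 105 1;0 0 0.015 2 -4.7 105 1")

```text
time: 2.82
tool_pos: [518.7, 49.6, 46.3]
tcp_rot: [-3.141, -0.001, -0.29]
contact_force: [-0.7, 0.1, 0.3]
grip_width: 91.7
```

step_arm(increments="0 0 0 0 0 0 -1;0 0 0 0 0 0 -1;0 0 0 0 0 0 -1;0 0 0 0 0 0 -1;0 0 0 0 0 0 -1;0 0 0 0 0 0 -1")

```text
time: 3.58
tool_pos: [518.2, 49.6, 45.7]
tcp_rot: [3.142, -0.0, -0.29]
contact_force: [-0.2, -0.3, 0.6]
grip_width: 36.5
```

step_arm(increments="0 0 0 0 0 0 -1;0 0 0 0 0 0 -1;0 0 0 0 0 0 -1;0 0 0 0 0 0 -1")

```text
time: 4.08
tool_pos: [518.1, 49.3, 45.7]
tcp_rot: [3.141, 0.0, -0.29]
contact_force: [-1.4, -5.6, 2.3]
grip_width: 25.5
```

step_arm(increments="0 0 0 0 0 -20 -1;0 0 0 0 0 -50 -1;0 0 0 -27 -50 -60 -1;0 0 0 -54 -101 -60 -1;0 0 0 -81 -152 -60 -1;0 0 0 -100 -187 -60 -1;0 0 0 -108.5 -202.6 -60 -1;0 0 0 -108.5 -202.6 -50 -1;0 0 0 -108.5 -202.6 -30 -1;0 0 0 -108.5 -202.6 -12 -1;0 0 0 -108.5 -202.6 0 -1;0 0 0 -108.5 -202.6 4 -1;0 0 0 -108.5 -202.6 6 -1;0 0 0 -108.5 -202.6 7 -1;0 0 0 -108.5 -202.6 7.5 -1;0 0 0 -108.5 -202.6 7.5 -1")

```text
time: 6.08
tool_pos: [472.3, 274.9, 38.4]
tcp_rot: [-3.141, -0.0, -0.29]
contact_force: [-0.3, -0.3, -1.0]
grip_width: 25.9
```

```bash
python3 -c "
from h import *
snap('top','t2')
o,c=snap('wrist','w2')
f=pickle.load(open('t2.pkl','rb'))[1]['frame'][200:300,160:320,::-1]
cv2.imwrite('pics/t2z.png',cv2.resize(f,None,fx=4,fy=4))"
```

```text
{'time': np.float64(6.075), 'tool_pos': array([472.316, 274.939,  38.446]), 'tcp_rot': array([-3.141, -0.   , -0.29 ]), 'contact_force': array([-0.34 , -0.318, -1.045]), 'grip_width': np.float64(25.86)}
{'time': np.float64(6.125), 'tool_pos': array([472.251, 274.936,  38.409]), 'tcp_rot': array([-3.141, -0.   , -0.29 ]), 'contact_force': array([ 0.142,  0.673, -0.25 ]), 'grip_width': np.float64(25.599)}
```

View pics/w2.png

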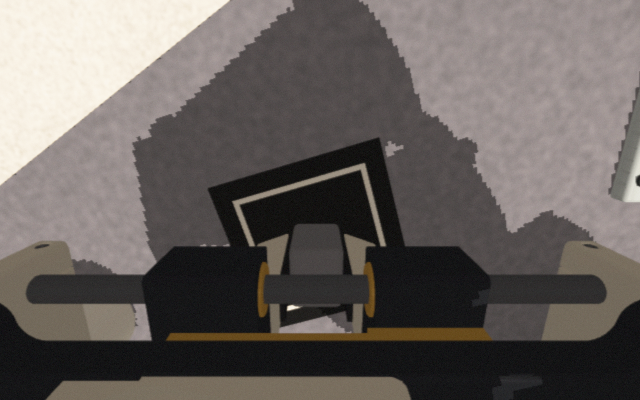

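View pics/t2z.png

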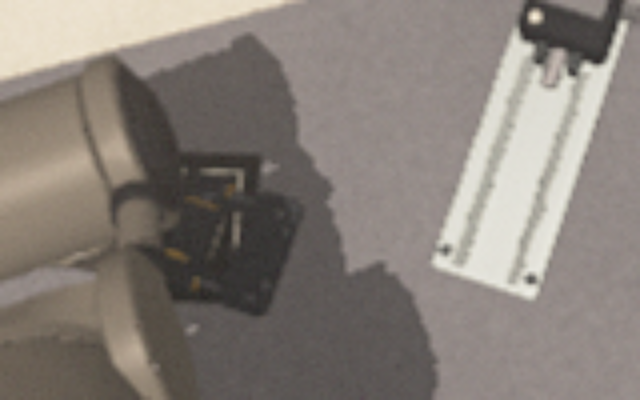

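step_arm(increments="0 0 0 0 0 0.7 -1;0 0 0 0 0 0.7 0.3;0 0 0 0 0 0.7 0.3;0 0 0 0 0 0.7 0.3;0 0 0 0 0 0.7 0.3;0 0 0 0 0 -10 0.3;0 0 0 0 0 -30 0.3;0 0 0 0 0 -60 0.6;0 0 0 0 0 -100 0.6;0 0 0 0 0 -110 0.6;0 0 0 0 0 -110 0.6")

```text
time: 7.55
tool_pos: [472.3, 274.9, 148.8]
tcp_rot: [-3.141, -0.001, -0.29]
contact_force: [0.7, -0.6, -0.3]
grip_width: 73.4
```

```bash
python3 -c "
from h import *
o,c=snap('wrist','w3')"
```

```text
{'time': np.float64(7.55), 'tool_pos': array([472.332, 274.916, 148.837]), 'tcp_rot': array([-3.141e+00, -1.000e-03, -2.900e-01]), 'contact_force': array([ 0.664, -0.551, -0.252]), 'grip_width': np.float64(73.42)}
```

View pics/w3.png

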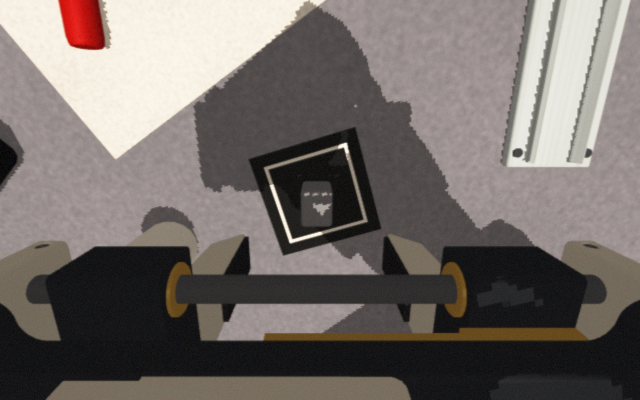

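The block stands released inside the square: block near (317,203), square centre near (318,193). Next is the holder.

step_arm(increments="0 0 -0.39 163.5 458.8 0 0.6;0 0 -0.39 163.5 458.8 0 0.6;0 0 -0.39 163.5 458.8 0 0.6;0 0 -0.39 163.5 458.8 0 0.6;0 0 -0.39 163.5 458.8 0 0.6;0 0 -0.39 163.5 458.8 0 0.6;0 0 -0.39 163.5 458.8 0 0.6;0 0 -0.39 163.5 458.8 0 0.6;0 0 -0.39 163.5 458.8 0 0.6;0 0 -0.39 163.5 458.8 0 0.6;0 0 -0.39 163.5 458.8 0 0.6;0 0 -0.39 163.5 458.8 0 0.6")

```text
time: 9.1
tool_pos: [497.7, -210.2, 148.2]
tcp_rot: [-3.141, 0.0, 0.102]
contact_force: [0.1, -0.7, 1.4]
grip_width: 73.7
```

```bash
python3 -c "
from h import *
o,c=snap('wrist','w4')
f=c['frame'][:,:,::-1][130:280,260:370]
cv2.imwrite('pics/w4z.png',cv2.resize(f,None,fx=4,fy=4,interpolation=cv2.INTER_CUBIC))"
```

```text
{'time': np.float64(9.1), 'tool_pos': array([ 497.668, -210.244,  148.164]), 'tcp_rot': array([-3.141,  0.   ,  0.102]), 'contact_force': array([ 0.061, -0.732,  1.394]), 'grip_width': np.float64(73.704)}
```

View pics/w4.png

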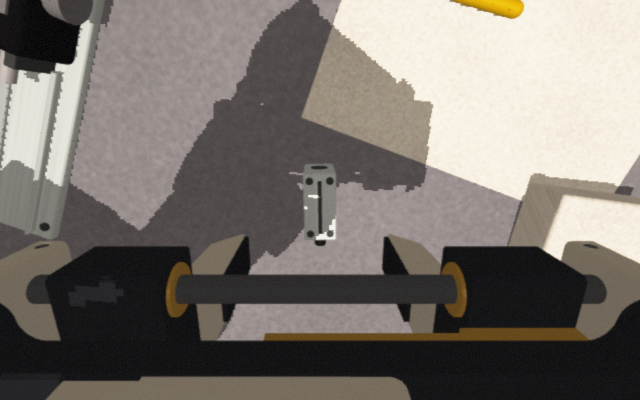

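View pics/w4z.png

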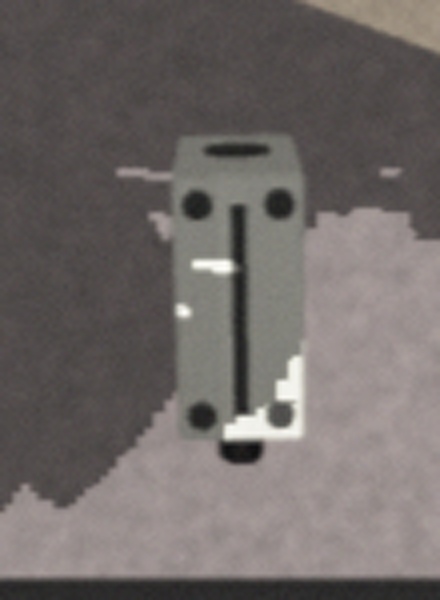

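The holder's top face shows from about (173,178) to (304,438) in the zoom. The port is towards the image top (+x), and the four screws are at (197,205), (279,205), (202,416) and (281,415).

Run:
```python
from h import *
o,c=pickle.load(open("w4.pkl","rb"));T=wristT(c,o)
P=lambda u,v,z=46:onz(c,260+(u+.5)/4-.5,130+(v+.5)/4-.5,z,T)
s=[P(197,205),P(279,205),P(202,416),P(281,415)]
print("ctr",np.mean(s,0));f=(s[0]+s[1])/2;r=(s[2]+s[3])/2
print("yaw",np.arctan2(*(f-r)[1::-1]),np.arctan2(-(s[0]-s[1])[0],(s[0]-s[1])[1]),np.arctan2(-(s[2]-s[3])[0],(s[2]-s[3])[1]))
e=[P(173,178),P(304,178),P(180,438),P(304,438)];print(np.mean(e,0),np.linalg.norm((e[0]+e[1]-e[2]-e[3])/2),np.linalg.norm(e[0]-e[1]))
yaw=o["tcp_rot"][2];x=np.array([np.cos(yaw),np.sin(yaw)]);y=np.array([np.sin(yaw),-np.cos(yaw)])
for q in(np.mean(s,0),np.mean(e,0)):
  d=(q-o["tool_pos"])[:2];print(d,x@d,y@d)
```

```text
ctr [ 499.09483823 -211.78102848   46.        ]
yaw 0.12062751807240006 0.10166481104738505 0.1154411532014216
[ 499.28746952 -211.86269671   46.        ] 54.08984173797877 25.201883246577662
[ 1.42700521 -1.53701389] 1.2635206540920745 1.6739985412561078
[ 1.6196365  -1.61868211] 1.4468612792492777 1.774808890455593
```

step_arm(increments="0 0 -0.013 1.3 1.7 40 0.6;0 0 -0.013 1.3 1.7 75 0.6;0 0 -0.013 1.3 1.7 95 0.6;0 0 -0.013 1.3 1.7 108 0.6;0 0 -0.013 1.3 1.7 111 0.6;0 0 -0.013 1.3 1.7 111 0.6;0 0 -0.013 1.3 1.7 111 -1;0 0 -0.013 1.3 1.7 111 -1;0 0 -0.013 1.3 1.7 111 -1;0 0 -0.013 1.3 1.7 111 -1;0 0 -0.013 1.3 1.7 111 -1;0 0 -0.013 1.3 1.7 111 -1;0 0 -0.013 1.3 1.7 111 -1;0 0 -0.013 1.3 1.7 111 -1")

```text
time: 10.9
tool_pos: [499.1, -213.2, 37.2]
tcp_rot: [3.141, -0.0, 0.113]
contact_force: [-0.2, 0.0, -0.1]
grip_width: 26.0
```

step_arm(increments="0 0 0 0 0 -20 -1;0 0 0 0 0 -60 -1;0 0 0.1 10 -60 -60 -1;0 0 0.2 20 -120 -60 -1;0 0 0.3 30 -180 -60 -1;0 0 0.403 38 -230 -60 -1;0 0 0.403 42.4 -259.8 -60 -1;0 0 0.403 42.4 -259.8 -60 -1;0 0 0.403 42.4 -259.8 -60 -1;0 0 0.403 42.4 -259.8 -60 -1;0 0 0.403 42.4 -259.8 -60 -1")

```text
time: 12.28
tool_pos: [512.0, 48.9, 97.2]
tcp_rot: [3.141, -0.0, -0.292]
contact_force: [0.3, 0.4, -0.4]
grip_width: 25.9
```

```bash
python3 -c "
from h import *
o,c=snap('wrist','w5')
f=c['frame'][:,:,::-1][50:290,230:400]
f=np.clip(f.astype(float)*1.5,0,255).astype(np.uint8)
cv2.imwrite('pics/w5z.png',cv2.resize(f,None,fx=2.5,fy=2.5,interpolation=cv2.INTER_CUBIC))
snap('scene','s5');snap('top','t5')
f=pickle.load(open('s5.pkl','rb'))[1]['frame'][140:240,260:380,::-1]
cv2.imwrite('pics/s5z.png',cv2.resize(f,None,fx=5,fy=5,interpolation=cv2.INTER_CUBIC))"
```

```text
{'time': np.float64(12.275), 'tool_pos': array([511.988,  48.858,  97.188]), 'tcp_rot': array([ 3.141, -0.   , -0.292]), 'contact_force': array([ 0.251,  0.412, -0.365]), 'grip_width': np.float64(25.898)}
{'time': np.float64(12.325), 'tool_pos': array([511.974,  49.022,  97.198]), 'tcp_rot': array([ 3.141, -0.   , -0.291]), 'contact_force': array([-1.027,  0.146, -1.076]), 'grip_width': np.float64(25.954)}
{'time': np.float64(12.375), 'tool_pos': array([511.966,  49.136,  97.182]), 'tcp_rot': array([ 3.141, -0.   , -0.291]), 'contact_force': array([ 0.361,  0.606, -2.015]), 'grip_width': np.float64(25.937)}
```

View pics/w5z.png

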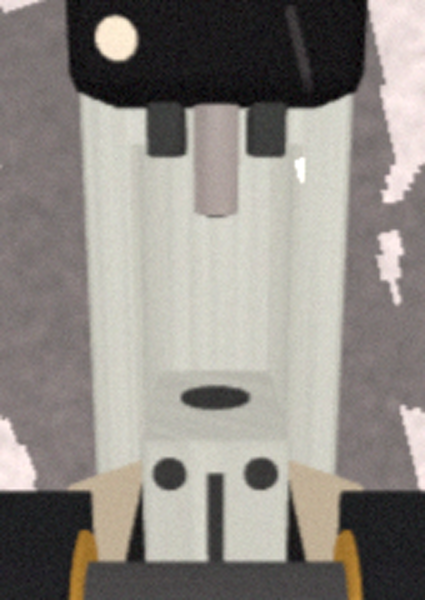

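View pics/s5z.png

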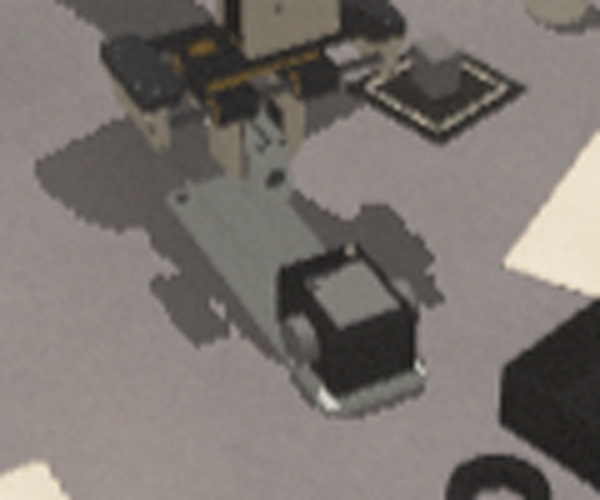

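Run:
```python
from h import *
o,c=pickle.load(open("w5.pkl","rb"));T=wristT(c,o)
yaw=o["tcp_rot"][2];x=np.array([np.cos(yaw),np.sin(yaw)]);y=np.array([np.sin(yaw),-np.cos(yaw)])
def q(n,u,v,z):
    p=onz(c,230+(u+.5)/2.5-.5,50+(v+.5)/2.5-.5,z,T);d=(p-o["tool_pos"])[:2];print(n,p,"tool x,y",x@d,y@d)
q("plunger tip",217,215,32);q("pl root",216.5,105,32)
q("lugs",217,156,46)
q("plate l",82,110,10);q("plate r",355,110,10);q("plate l2",97,470,10);q("plate r2",336,470,10)
q("wall l",136,150,19);q("wall r",293,150,19);q("wall l2",147,375,19);q("wall r2",286,375,19)
b=97.2-37.2
q("holder top front",215.5,440,46+b);q("port",215,397,22+b);q("hl",143,440,46+b);q("hr",288,440,46+b)
q("hbot",151,372,b);q("hbot",281,372,b)
```

```text
plunger tip [569.8005857   32.57051141  32.        ] tool x,y 60.05384806775256 -1.0274803387252327
pl root [594.85448481  25.18172124  32.        ] tool x,y 86.17425169419566 -1.1563016029625466
lugs [583.60512723  28.45077662  46.        ] tool x,y 74.4599919822796 -1.0519538702052547
plate l [605.05970505  59.83260107  10.        ] tool x,y 85.98280006369016 -37.27822485493823
plate r [583.94388154 -10.41037327  10.        ] tool x,y 85.96081302515019 36.06993778752151
plate l2 [505.15506472  90.29461476  10.        ] tool x,y -18.46180472107181 -37.72090970325847
plate r2 [484.10416128  20.20238453  10.        ] tool x,y -18.46496813888787 35.46420670505306
wall l [590.85895761  48.33800821  19.        ] tool x,y 75.68783467634749 -22.18516087186461
wall r [579.04685272   9.04076299  19.        ] tool x,y 75.67657461002784 18.848961238136926
wall l2 [531.81589135  64.65500112  19.        ] tool x,y 14.44653130698684 -20.832129866494927
wall r2 [520.48324383  26.93139304  19.        ] tool x,y 14.441897683040322 18.556948375037145
holder top front [539.27420597  42.10713183 106.        ] tool x,y 28.074457917696922 -1.3818732481902019
port [539.36231345  42.19584746  82.        ] tool x,y 28.13332855988253 -1.4921802694039392
hl [542.86233777  54.05332574 106.        ] tool x,y 28.07529749748699 -13.85529450663076
hr [535.68646099  30.16222581 106.        ] tool x,y 28.073618428419312 11.090203290421636
hbot [542.56125006  56.54060007  60.        ] tool x,y 27.07159588390139 -16.150892575290605
hbot [534.00815227  28.06966622  60.        ] tool x,y 27.068031474656678 13.577032732083783
```

The holder and the track centre line agree to about 0.5 mm: plunger near (217,215), port near (215,397). I'll lower it.

step_arm(increments="0 0 0 0 0.5 20 -1;0 0 0 0 0.5 34 -1;0 0 0 0 0.5 42 -1;0 0 0 0 0.5 46 -1;0 0 0 0 0.5 48 -1;0 0 0 0 0.5 49 -1;0 0 0 0 0.5 49.7 -1;0 0 0 0 0.5 49.7 -1;0 0 0 0 0.5 49.7 -1")

```text
time: 13.55
tool_pos: [511.9, 49.3, 47.6]
tcp_rot: [3.142, -0.0, -0.29]
contact_force: [-0.5, 0.1, -1.1]
grip_width: 25.8
```

```bash
python3 -c "
from h import *
o,c=snap('wrist','w6')
f=c['frame'][:,:,::-1][0:290,210:420]
f=np.clip(f.astype(float)*1.5,0,255).astype(np.uint8)
cv2.imwrite('pics/w6z.png',cv2.resize(f,None,fx=2,fy=2,interpolation=cv2.INTER_CUBIC))"
```

```text
{'time': np.float64(13.55), 'tool_pos': array([511.876,  49.297,  47.636]), 'tcp_rot': array([ 3.142, -0.   , -0.29 ]), 'contact_force': array([-0.518,  0.105, -1.077]), 'grip_width': np.float64(25.845)}
```

View pics/w6z.png

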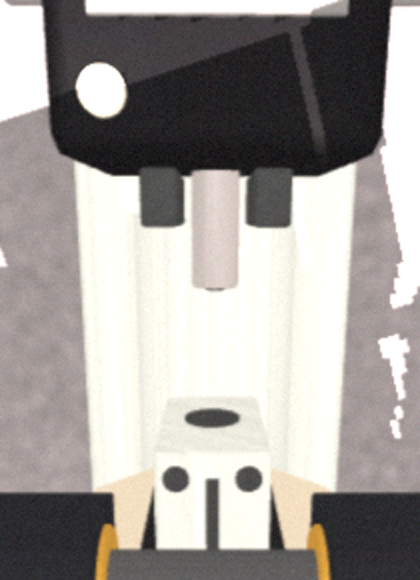

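step_arm(increments="0 0 0 0 0.6 0.4 -1;0 0 0 0 0.6 0.4 -1;0 0 0 5 0.6 0.4 -1;0 0 0 10 0.6 0.4 -1;0 0 0 15 0.6 0.4 -1;0 0 0 20 0.6 0.4 -1;0 0 0 25 0.6 0.4 -1;0 0 0 29 0.6 0.4 -1;0 0 0 31 0.6 0.4 -1;0 0 0 33 0.6 0.4 -1;0 0 0 35 0.6 0.4 -1;0 0 0 37 0.6 0.4 -1;0 0 0 39 0.6 0.4 -1;0 0 0 40 0.6 0.4 -1;0 0 0 40 0.6 0.4 -1")

```text
time: 15.48
tool_pos: [547.6, 37.9, 47.3]
tcp_rot: [3.141, 0.005, -0.29]
contact_force: [-11.5, 3.6, 12.7]
grip_width: 25.7
```

```bash
python3 -c "
from h import *
o,c=snap('wrist','w7')
f=c['frame'][:,:,::-1][100:290,210:420]
f=np.clip(f.astype(float)*1.5,0,255).astype(np.uint8)
cv2.imwrite('pics/w7z.png',cv2.resize(f,None,fx=3,fy=3,interpolation=cv2.INTER_CUBIC))"
```

```text
{'time': np.float64(15.475), 'tool_pos': array([547.644,  37.938,  47.262]), 'tcp_rot': array([ 3.141,  0.005, -0.29 ]), 'contact_force': array([-11.513,   3.572,  12.684]), 'grip_width': np.float64(25.65)}
```

View pics/w7z.png

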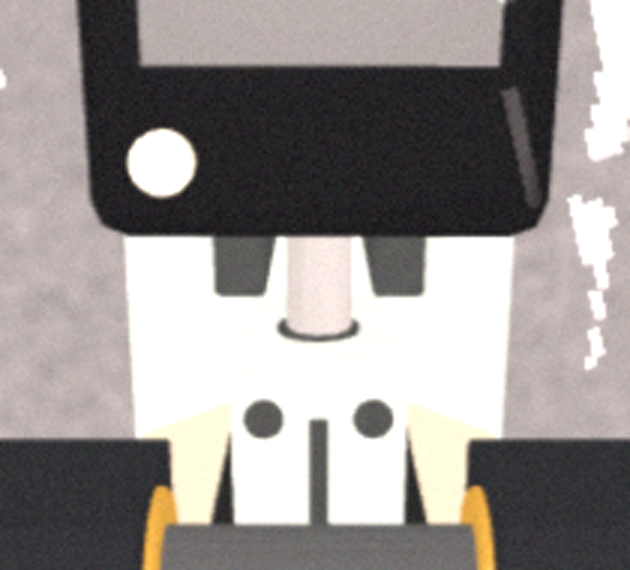

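step_arm(increments="0 0 0 1 0 -0.5 -1;0 0 0 2 0 -0.5 -1;0 0 0 3 0 -0.5 -1;0 0 0 4 0 -0.5 -1;0 0 0 5 0 -0.5 -1;0 0 0 6 0 -0.5 -1;0 0 0 7 0 -0.5 -1;0 0 0 8 0 -0.5 -1;0 0 0 8.5 0 -0.5 -1;0 0 0 8.5 0 -0.5 -1")

```text
time: 16.77
tool_pos: [554.6, 35.9, 47.3]
tcp_rot: [3.141, 0.008, -0.29]
contact_force: [-14.4, 5.8, 12.3]
grip_width: 26.0
```

step_arm(increments="0 0 0 0.5 0 -0.3 -1;0 0 0 1 0 -0.3 -1;0 0 0 1.5 0 -0.3 -1;0 0 0 2 0 -0.3 -1;0 0 0 2 0 -0.3 -1")

```text
time: 17.4
tool_pos: [556.3, 35.3, 47.4]
tcp_rot: [3.14, 0.009, -0.29]
contact_force: [-13.8, 5.2, 11.4]
grip_width: 25.8
```

step_arm(increments="0 0 0 0.5 0 -0.3 -1;0 0 0 1 0 -0.3 -1;0 0 0 1.5 0 -0.3 -1;0 0 0 1.5 0 -0.3 -1")

```text
time: 17.9
tool_pos: [556.7, 35.2, 47.4]
tcp_rot: [3.14, 0.011, -0.29]
contact_force: [-16.3, 4.9, 11.9]
grip_width: 25.8
```

step_arm(increments="0 0 0 0.5 0 0 -1;0 0 0 1 0 0 -1;0 0 0 1.5 0 0 -1;0 0 0 1.5 0 0 -1;0 0 0 1.5 0 0 -1")

```text
time: 18.52
tool_pos: [556.8, 35.3, 47.4]
tcp_rot: [3.14, 0.014, -0.29]
contact_force: [-21.2, 6.3, 16.6]
grip_width: 25.6
```

```bash
python3 -c "
from h import *
o,c=snap('wrist','w8')
f=c['frame'][:,:,::-1][130:290,210:420]
cv2.imwrite('pics/w8z.png',cv2.resize(f,None,fx=3.5,fy=3.5,interpolation=cv2.INTER_CUBIC))"
```

```text
{'time': np.float64(18.525), 'tool_pos': array([556.847,  35.253,  47.445]), 'tcp_rot': array([ 3.14 ,  0.014, -0.29 ]), 'contact_force': array([-21.178,   6.321,  16.623]), 'grip_width': np.float64(25.608)}
```

View pics/w8z.png

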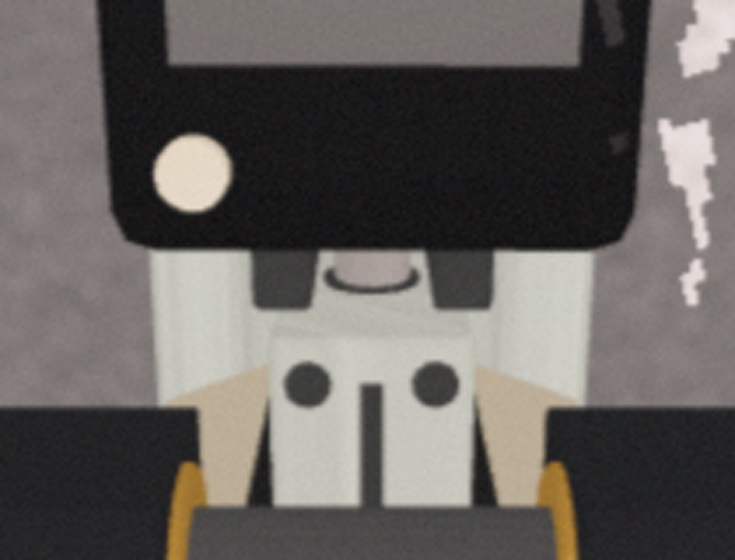

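Run:
```python
from h import *
from plant import get_obs
o,c=pickle.load(open("w8.pkl","rb"));T=wristT(c,o)
yaw=o["tcp_rot"][2];x=np.array([np.cos(yaw),np.sin(yaw)]);y=np.array([np.sin(yaw),-np.cos(yaw)])
def q(n,u,v,z):
    p=onz(c,210+(u+.5)/3.5-.5,130+(v+.5)/3.5-.5,z,T);d=(p-o["tool_pos"])[:2];print(n,"tool x,y",x@d,y@d)
q("lugs",373,307,46);q("holder top",371.5,336,56);q("plunger rim at port bottom",371,291,27)
o=get_obs();print(o["time"],o["contact_force"],o["tool_pos"],np.abs(o["dq"]).max())
```

```text
lugs tool x,y 28.390630930827186 -1.2401923924651148
holder top tool x,y 28.28531091445455 -1.4447436335707817
plunger rim at port bottom tool x,y 23.93331947445412 -1.499294158005196
18.575 [-20.34063453   7.43878848  16.68457952] [556.85881257  35.21418752  47.43583919] 0.0014623900517422126
```

step_arm(increments="0 0 0 0.5 0 -0.2 -1;0 0 0 1 0 -0.2 -1;0 0 0 1 0 -0.2 -1;0 0 0 1 0 -0.2 -1;0 0 0 1 0 -0.2 -1;0 0 0 1 0 -0.2 -1")

```text
time: 19.32
tool_pos: [556.9, 35.2, 47.4]
tcp_rot: [3.14, 0.016, -0.29]
contact_force: [-23.8, 7.8, 16.8]
grip_width: 25.9
```

```bash
python3 -c "
from h import *
snap('scene','s9');snap('top','t9')
f=pickle.load(open('s9.pkl','rb'))[1]['frame'][130:240,260:400,::-1]
cv2.imwrite('pics/s9z.png',cv2.resize(f,None,fx=5,fy=5,interpolation=cv2.INTER_CUBIC))"
```

```text
{'time': np.float64(19.325), 'tool_pos': array([556.946,  35.194,  47.445]), 'tcp_rot': array([ 3.14 ,  0.016, -0.29 ]), 'contact_force': array([-23.804,   7.812,  16.79 ]), 'grip_width': np.float64(25.929)}
{'time': np.float64(19.375), 'tool_pos': array([556.941,  35.217,  47.436]), 'tcp_rot': array([ 3.14 ,  0.016, -0.29 ]), 'contact_force': array([-23.929,   7.1  ,  17.286]), 'grip_width': np.float64(25.831)}
```

View pics/s9z.png

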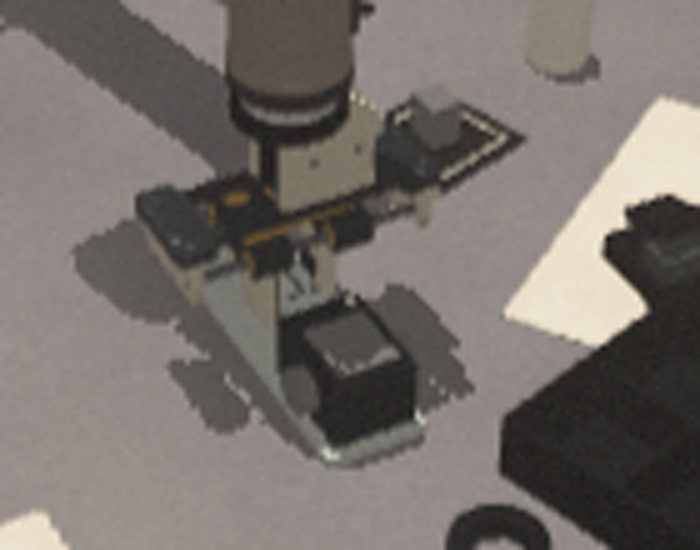

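View pics/t9.png

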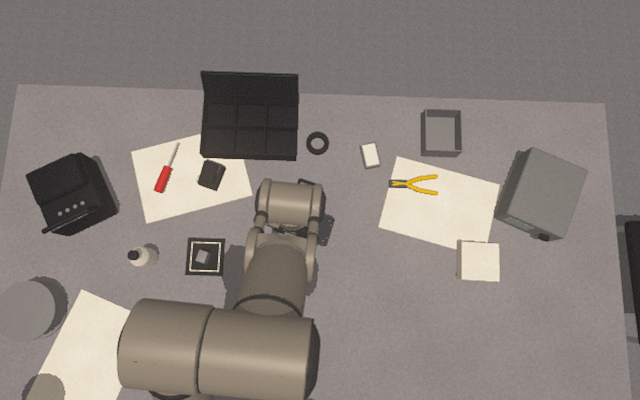

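The block stands in the square (top view, around (203,257)) and the bystanders are where they were. The holder is pressed home with the force steady, so I'm handing in.

```bash
python3 -c "
from plant import close_job;print(close_job())"
```

```text
the job is handed in; nothing more can be done
None
```

I moved the dust block to the outlined square and let go of it. I then set the holder in the track and slid it slowly against the stop. The job was handed in at about 19.4 s with the arm still gripping and pressing; `close_job` gives no verdict.

**Dust block:** the wrist view after release, and the scene and top views at the end, show it standing near the middle of the square. I judged this by eye and did not measure the offset.

**Holder:**
- **Position:** the wrist view put the holder's front face and the stop face within about 0.1 mm of each other. That is well inside the 2 mm calibration error, so it only shows they roughly coincide. The holder was centred on the track to about 0.2 mm by the same view.
- **Contact:** while the arm was still being driven forward, the holder stopped advancing. The push along the track rose from about 15 N to about 25 N and held steady.
- **Force on the stop:** I estimate 8–10 N, but could not measure it separately from the plunger and friction.
- **Plunger:** its travel was not read directly. I infer it is fully in because the two faces meet.

**Loose ends:** at the end the tool was tilted about 0.016 rad, with about 17 N of upward force from the track floor. Both are small against the limits. The bystanders look unmoved in the last top view, and no check failed.

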